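Press a locating pin flush with locking pliers

TASK

Stand the pressing block in the open jaws of the locking pliers, between the pin and the jaw pad. Squeeze the pliers' moving handle until it snaps over centre and the pliers stay locked on the block by themselves, so that the pin is pressed flush, and take your hand off without forcing the handle against its stop. Then flick the release lever to free the pliers, leaving the pin flush, the block standing where it is and everything else undisturbed.

Things in the scene. Friction and masses are not known exactly. Their poses are not given: they have to be found in the camera images.
- pliers: Steel locking pliers, 350 mm long, lying flat on a dark base plate (top at z 8 mm) bolted to the table. x runs along the pliers to the jaws, z up, y from the fixed side to the moving side; origin at table level between them, below the jaw hinge. In its frame (mm): base plate x -95 to 120, y -55 to 95; fixed handle x -170 to -10, y -7 to 7, top z 47.
- slot (a point): On the base plate in the gap between the pin's end (y -7.5 mm in pliers frame) and the jaw pad: pliers frame (90, 8, 8) mm, axes as the pliers. The block may stand here with its middle at y 4 to 9 mm: the open pad's face is at y 20 mm or more. Open from above. Pin plate: x 65 to 115 mm, top z 44 mm, with a 20 mm square boss round the pin, its face at y -12 mm. Jaw top z 42 mm.
- block: Loose steel pressing block: foot 34 (x) x 20 (y) x 36 (z) mm with a square 16 x 16 mm grip stem 32 mm tall on top, about 0.24 kg. Origin at the centre of its underside, z up. Stands in the gap with its 20 mm along the pliers' y axis, either way round, on the pin's line (x 90 mm) within 14 mm. Its near neighbours are lower than its foot's top.
- pin (a joint): Travel in m of the steel locating pin (12 mm across, on the line x 90, z 28 mm of the pliers frame) into its boss, towards the pliers' -y: 0 = stands 4.5 mm proud, 0.0045 = flush. A push fit: it stays where it is pushed.
- jaw: Moving jaw, with a sprung round pad (20 mm across) that presses the block onto the pin towards the pliers' -y. Origin at the jaw's hinge at table level, its x axis along the jaw.
- jaw_pad (a point): Centre of the pad's face that presses on the block, 28 mm above the table.
- handle: Moving handle: flat bar 14 mm wide, z 22 to 50 mm, swings level about the pivot at pliers frame (-70, 72) mm, which is its origin (at table level); it runs along its own -x to -125 mm. Squeezing = pushing its outer face (own +y) to the pliers' -y, towards the fixed handle. From its rest it swings some 0.65 to 0.95 rad to its hard stop; let go before centre, it springs open.
- handle_grip (a point): Where to push: outer face of the handle, 115 mm from the pivot, 36 mm above the table; axes as the handle. Where it locks depends on a hidden adjusting screw (23 mm of spread here), so feel for it: a resistance of some 5 to 14 N fades to nothing as the handle passes centre, and its hard stop comes about 7 mm further on. More than 25 N is forcing it.
- lever: Release lever: dark steel blade 77 mm long, hinged on the inner side (to the fixed handle) of the moving handle 95 mm from the pivot, sticking out some 40 mm past the handle's end. Origin at its hinge at table level; it runs along its own -x. Flicked by pushing its tip to the pliers' +y, to the moving handle: 24 mm against a light spring (1 N), then a few N more kick the pliers open.
- lever_tip (a point): Where to push: inner face of the lever's paddle end (26 mm long, 7 mm thick, z 23 to 49 mm), 66 mm from its hinge, 36 mm above the table; axes as the lever. The space on its inner side is free, beyond the fixed handle's end.
- lens_ring: Bystander, to be left alone: aluminium ring 50 mm across, 14 mm tall, lying near the block. Origin at its underside.
- post_base: Bystander, to be left alone: post base: aluminium foot 50 x 40 x 10 mm with a round steel boss, 34 mm tall in all, near the block. Origin at its underside.
- driver: Bystander, to be left alone: screwdriver with a black handle, lying on the robot's right. Origin on its length.
- oil: Bystander, to be left alone: small amber bottle, 32 mm across, 60 mm tall. Origin at its underside.
- tube: Bystander, to be left alone: white jar with a blue cap, 40 mm across, 90 mm tall. Origin at its underside.
- lens_tube: Bystander, to be left alone: black upright tube, 31 mm across, 50 mm tall. Origin at its underside.
- mirror_mount: Bystander, to be left alone: black mirror mount, 50 mm square, standing upright. Origin at its underside.
There are look-alikes about, which are no part of the job. Leave any yellow look-alike of the block alone.

How it is judged:
By the outcome, as a careful person would: the job done as asked, in the order asked, and still so for the second after the job is handed in, with the robot touching nothing.
It also fails if it takes over 72 s, if anything falls off the work surface, if the arm or the gripper's body presses on something with over 40 N, if the wrist force passes 120 N, or if a joint passes its speed limit or range.

ROBOT

A 6-joint arm with a two-finger parallel gripper is mounted at the origin on the work surface. World frame = base frame: x ahead of the robot, y to its left, z up, the work surface at z = 0. Lengths are in m, angles in rad, forces in N, time in s.
With the tool pointing down it reaches from about 0.375 to 0.975 m from the base axis. Payload 3.8 kg.
Tool frame: the origin (TCP) lies on the mounting face of the last link; the fingertips stand 173 mm ahead of it and the grasp point (between the pads) lies 155 mm ahead of it (hold_point_z is the x of the grasp point in the tool frame, in m); x points along the fingers, z is the direction in which the jaws open and shut, and the axes are right-handed (so a half turn about x gives the same grasp; the last joint's range is limited). The gripper opens to 85 mm and grips with 20 to 120 N. Pads are 22 mm wide; open, the fingers measure 114 mm over their backs; the gripper's body (76 mm by 85 mm) begins 54 mm behind the grasp point. The pads swing forward as they close: fully open they stand 13 mm farther back than shut.
Start: joints at [1.108, 0.264, 1.604, -0, 1.274, -0.037], TCP at [0.279, 0.615, 0.405] pointing down, gripper open.
Joint ranges: [-2.63, 2.63], [-0.94, 2.18], [0.31, 2.57], [-1.31, 4.45], [0, 2.66], [-2.55, 2.55]. Speed limits (rad/s): [2.57, 2.57, 3.14, 3.14, 3.14, 3.14].

INTERFACE

Orientations are given as a unit quaternion [w, x, y, z].
In Python, from plant import get_state, capture, calibration, hand_in, hold_point_z gives the robot as it stands.
- The arm moves only by the tool arm_command, never from a script. Its argument "plan" is a list of rows, each an object with "xyz": the shift along the tool's x, y, z in m, a list of three; "yaw": the turn about the tool's x in degrees; "hand": the finger opening in m, from 0 to 0.0854. In form: [{"xyz": [x, y, z], "yaw": yaw, "hand": hand}, ...]. A call has exactly 8 rows; each row shifts and turns the commanded pose from where the row before left it, along the tool's axes as they then stand; what a row does not reach is not made up. A row lasts 1/8 s, in which the tool goes at most 62.5 mm and 10.7 degrees, less where a joint would pass 70% of its speed; a pose out of reach is approached as far as the arm can. A call is refused whole if a number of a shift passes 0.0625 or a number of a turn 10.7, either way. A call with a gripper value outside its range is refused whole. The fingers move at their own pace and stop on an object; "grip_force" is the grip in N (left out, the last holds). Time passes only in rows, so rows that do not move let the fingers close, or fill a call up. It gives the time, the measured TCP pose, the force and the opening at its end, in the units of the state.
- get_state(): the state, without advancing time (a new reading comes with each control period).
- capture(name): name is "scene" or "top" or "wrist"; returns the picture (400x640x3 uint8, red, green, blue); there is no depth.
- calibration(name): a dict with "fx", "fy", "cx", "cy" (pixels), "extrinsics" (4x4, takes a point from camera to world coordinates). Camera axes: x right, y down, z forward; pixel columns grow to the right and rows downward; lengths in m; the calibration is good to about 2 mm. A picture is of the moment at which its call begins: read the wrist's pose just before it. calibration takes no time and is no camera call; for the wrist camera it gives the pose at the moment of the call.
- hand_in(): hands the job in, once; it reports no verdict.
The state is a dict: "t": time; "qpos": joint angles; "dq": joint speeds; "joint_torque": joint torques, N m; "eef_pos": TCP position; "tool_rot": TCP orientation; "ft_force": force on the tool from outside, world axes, zero at the start; "wrist_torque": the same for the moment, N m; "width": finger opening in m.
Only numpy, scipy, OpenCV 4.12 (cv2) and the standard library are available. Lean on these libraries where they do the work, as an engineer would, in place of code of your own. Each camera call takes 0.05 s, during which the arm holds its last target. There are 200 camera calls.

## Working session

There is one attempt and no reset: what is moved stays moved. The work goes in short steps, Python scripts to look and compute and a tool call to move; the robot and the scene stay as the last step left them, time stands still between calls to the robot, and variables do not carry over. Pictures are saved under pics/ and viewed, about 8 in all and at most 12, crops included, and the job is handed in when it is done.

Besides the shell and the picture viewer there is one more tool, called after "Request:" as name([rows], argument=value, ...), one row to a line, values as JSON. arm_command: Moves the arm, as the interface text tells. Its arguments: {"type":"object","properties":{"plan":{"type":"array"},"grip_force":{"type":"number"}},"required":["plan"]}

```bash
mkdir -p pics; ls; python3 - <<'E'
from plant import *
import cv2,numpy as np
s=get_state();print({k:np.round(v,3).tolist() if not np.isscalar(v) else v for k,v in s.items()},hold_point_z)
a=capture("top");b=capture("scene")
cv2.imwrite("pics/top0.png",a[:,:,::-1]);cv2.imwrite("pics/scene0.png",b[:,:,::-1])
for n in("top","scene","wrist"):
  c=calibration(n);print(n,[round(c[k],1) for k in("fx","fy","cx","cy")],np.round(c["extrinsics"],3).tolist())
E
```

```text
pics
{'t': 0.0, 'qpos': [1.108, 0.265, 1.605, 0.0, 1.274, -0.037], 'dq': [0.002, -0.001, -0.0, 0.002, -0.001, 0.001], 'joint_torque': [-0.0, -51.512, -36.731, 0.0, 0.013, -0.0], 'eef_pos': [0.279, 0.614, 0.403], 'tool_rot': [0.594, -0.383, 0.595, 0.383], 'ft_force': [-0.432, 0.006, -0.442], 'wrist_torque': [-0.018, 0.051, 0.018], 'width': 0.08519829349289504} 0.1547
top [379.0, 379.0, 318.6, 196.6] [[0.026, -0.984, 0.175, 0.45], [-0.999, -0.031, -0.024, -0.021], [0.029, -0.174, -0.984, 0.956], [0.0, 0.0, 0.0, 1.0]]
scene [413.0, 413.0, 322.8, 199.6] [[0.109, 0.841, -0.53, 1.172], [0.994, -0.087, 0.066, -0.083], [0.01, -0.534, -0.845, 0.934], [0.0, 0.0, 0.0, 1.0]]
wrist [294.7, 294.7, 316.3, 197.8] [[0.413, 0.879, 0.236, 0.219], [0.911, -0.399, -0.109, 0.641], [-0.002, 0.26, -0.966, 0.373], [0.0, 0.0, 0.0, 1.0]]
```

View pics/top0.png

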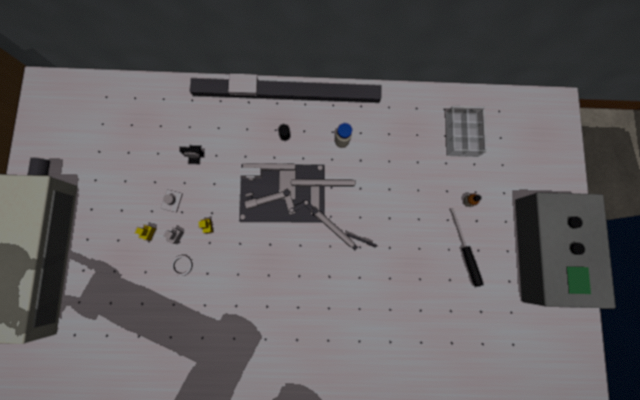

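View pics/scene0.png

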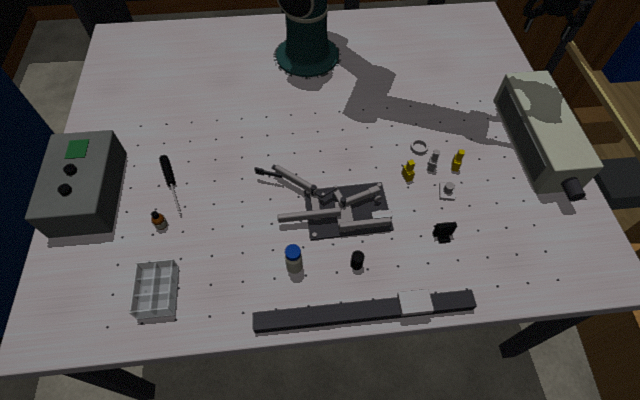

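The top view shows the plate around (282,193), with the jaws to the left (world +y) and the moving handle running to about (355,247). The lever tip is near (375,243). Candidates for the block are yellow at (145,231), grey at (174,235) and yellow at (206,225), plus the post base at (170,200). I choose the grey one at (174,235). Next comes a close crop of it, plus plate corners.

```bash
cat > h.py <<'E'
from plant import *
import cv2,numpy as np
def ray(c,uv,z):
    E=np.array(c["extrinsics"]);d=E[:3,:3]@np.array([(uv[0]-c["cx"])/c["fx"],(uv[1]-c["cy"])/c["fy"],1.])
    o=E[:3,3];return o+d*(z-o[2])/d[2]
def pix(c,p):
    E=np.array(c["extrinsics"]);q=E[:3,:3].T@(np.array(p)-E[:3,3]);return q[:2]/q[2]*[c["fx"],c["fy"]]+[c["cx"],c["cy"]]
E
python3 - <<'E'
from h import *
a=cv2.imread("pics/top0.png");b=cv2.imread("pics/scene0.png")
A=cv2.resize(a[150:290,130:390],None,fx=3,fy=3,interpolation=2)[:,:780]
B=cv2.resize(b[130:250,245:475],None,fx=3,fy=3,interpolation=2)
cv2.imwrite("pics/c1.png",cv2.resize(np.vstack([A,cv2.copyMakeBorder(B,0,0,0,90,0)]),None,fx=.75,fy=.75,interpolation=cv2.INTER_AREA))
c=calibration("top")
g=a.max(2);m=((g<100)).astype(np.uint8);m[:150]=0;m[235:]=0;m[:,:230]=0;m[:,335:]=0
m=cv2.morphologyEx(m,2,np.ones((3,3)))
m=cv2.morphologyEx(m,3,np.ones((15,15)))
k=max(cv2.findContours(m,0,1)[0],key=cv2.contourArea);r=cv2.minAreaRect(k);print(r)
for p in cv2.boxPoints(r):print(p,ray(c,p,.008).round(4))
for uv in[(174,228),(174,235),(206,220)]:print(uv,ray(c,uv,.068).round(3))
E
```

```text
((285.5, 193.0), (58.0, 93.0), 90.0)
[239. 164.] [0.6974 0.1628 0.008 ]
[332. 164.] [ 0.7055 -0.0758  0.008 ]
[332. 222.] [ 0.5552 -0.0788  0.008 ]
[239. 222.] [0.5484 0.1534 0.008 ]
(174, 228) [0.524 0.291 0.068]
(174, 235) [0.508 0.29  0.068]
(206, 220) [0.545 0.219 0.068]
```

View pics/c1.png

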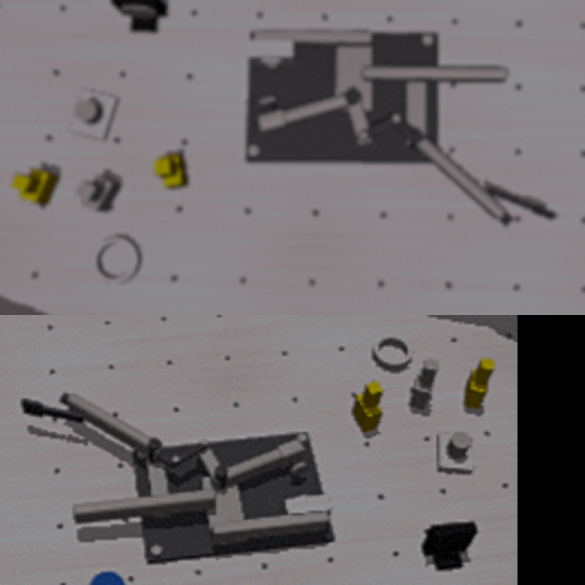

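The crop confirms that the steel block, with its stem, stands between the two yellow look-alikes. The plate corners are clear at about (240.7,164.2), (324.7,166), (324.2,222) and (239.3,221).

```bash
cat >> h.py <<'E'
from scipy.spatial.transform import Rotation as Ro
def R():
    w,x,y,z=get_state()["tool_rot"];return Ro.from_quat([x,y,z,w]).as_matrix()
def fit(L,W):  # rigid 2D local(mm)->world(m)
    L=np.array(L)/1000.;W=np.array(W)[:,:2];l,w=L-L.mean(0),W-W.mean(0)
    th=np.arctan2((l[:,0]*w[:,1]-l[:,1]*w[:,0]).sum(),(l*w).sum());M=np.array([[np.cos(th),-np.sin(th)],[np.sin(th),np.cos(th)]])
    t=W.mean(0)-M@L.mean(0);return th,M,t,(W-(L@M.T+t))*1000
E
python3 - <<'E'
from h import *
c=calibration("top")
W=[ray(c,p,.008) for p in[(240.7,164.2),(324.7,166),(324.2,222),(239.3,221)]]
th,M,t,e=fit([(120,-55),(-95,-55),(-95,95),(120,95)],W);print(np.degrees(th),t,e.round(1).tolist())
print("slot",M@[.09,.0065]+t)
for n,p,z in[("pivot",(-.07,.072),.05),("pinend",(.09,-.0075),.028)]:print(n,M@p+t)
print(ray(c,(355,247),.05),ray(c,(375,243),.049))
print("R",R().round(3).tolist(),get_state()["eef_pos"])
cw=calibration("wrist");E=cw["extrinsics"];print("cam in tool",(R().T@(np.array(E)[:3,3]-get_state()["eef_pos"])).round(4),(R().T@np.array(E)[:3,:3]).round(3).tolist())
E
```

```text
91.06603449441589 [0.64577546 0.0366271 ] [[-1.5, 0.8], [-3.0, 0.3], [2.1, 0.9], [2.3, -2.0]]
slot [0.63760216 0.1264906 ]
pivot [ 0.57509026 -0.03470032]
pinend [0.65159974 0.12675106]
[ 0.49255443 -0.13223247  0.05      ] [ 0.50340807 -0.18017579  0.049     ]
R [[-0.001, -0.911, 0.413], [-0.002, 0.413, 0.911], [-1.0, 0.0, -0.002]] [0.27868765 0.61445059 0.40345451]
cam in tool [ 0.0303  0.0658 -0.0002] [[-0.0, -0.26, 0.966], [-0.0, -0.966, -0.26], [1.0, -0.001, 0.0]]
```

Request:
arm_command([
  {"xyz":[0.006,-0.0436,-0.0247],"yaw":0,"hand":0.05},
  {"xyz":[0.006,-0.0436,-0.0247],"yaw":0,"hand":0.05},
  {"xyz":[0.006,-0.0436,-0.0247],"yaw":0,"hand":0.05},
  {"xyz":[0.006,-0.0436,-0.0247],"yaw":0,"hand":0.05},
  {"xyz":[0.006,-0.0436,-0.0247],"yaw":0,"hand":0.05},
  {"xyz":[0.006,-0.0436,-0.0247],"yaw":0,"hand":0.05},
  {"xyz":[0.006,-0.0436,-0.0247],"yaw":0,"hand":0.05},
  {"xyz":[0.006,-0.0436,-0.0247],"yaw":0,"hand":0.05},
])

```text
t: 1.1
eef_pos: [0.5154, 0.2892, 0.356]
tool_rot: [0.594, -0.383, 0.595, 0.383]
ft_force: [0.5, -0.2, 0.5]
width: 0.0501
```

```bash
cat > snap.py <<'E'
from h import *
import sys,json
n=sys.argv[1];c=calibration("wrist");s=get_state();a=capture("wrist")
cv2.imwrite(f"pics/{n}.png",a[:,:,::-1]);json.dump({k:np.array(v).tolist() for k,v in c.items()},open(f"pics/{n}.json","w"))
print(s["t"],np.round(s["eef_pos"],4),R().round(3).tolist(),np.round(s["ft_force"],2),s["width"])
E
sleep 0; python3 snap.py w1
```

```text
1.1 [0.5154 0.2892 0.356 ] [[0.001, -0.91, 0.415], [-0.005, 0.415, 0.91], [-1.0, -0.003, -0.004]] [ 0.54 -0.24  0.54] 0.05008283164932808
```

View pics/w1.png

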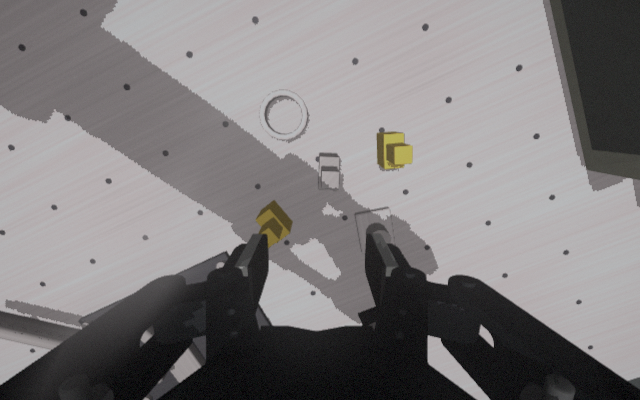

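The block is at about (329,171), with the ring at (284,115), yellow look-alikes at (395,150) and (272,222), and the post base at (375,225). I'll take a close crop to get its edges.

```bash
python3 - <<'E'
from h import *
a=cv2.imread("pics/w1.png")[135:205,295:365]
a=cv2.convertScaleAbs(a,alpha=1.3)
cv2.imwrite("pics/c2.png",cv2.resize(a,(560,560),interpolation=cv2.INTER_CUBIC))
E
```

```text
(no output)
```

View pics/c2.png

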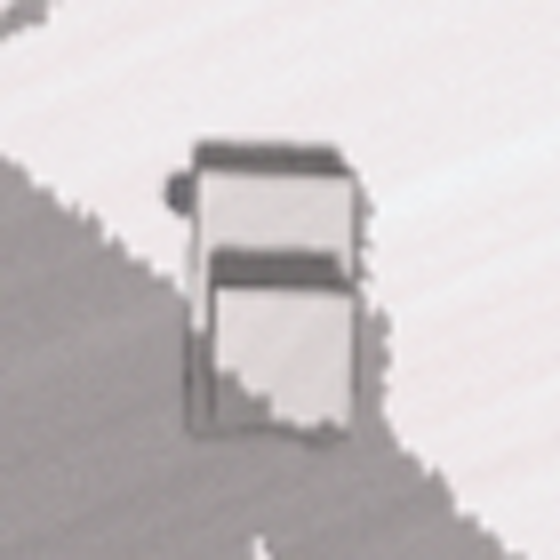

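The crop shows the stem top at full-image (321.9,171)–(339.4,189). The foot's far upper edge runs (319.4,156.3)–(339.4,156.5), with the long side nearly along the image vertical (tool y).

```bash
python3 - <<'E'
from h import *
import json
c=json.load(open("pics/w1.json"))
S=[ray(c,p,.068) for p in[(321.9,171),(339.4,171),(339.4,189),(321.6,189)]]
F=[ray(c,p,.036) for p in[(319.4,156.3),(339.4,156.5)]]
C=np.mean(S,0);print("stem",C,[round(np.linalg.norm(S[i]-S[i-1])*1000,1) for i in range(4)])
for i in range(4):
  d=S[i]-S[i-1];print(np.degrees(np.arctan2(d[1],d[0])))
d=F[1]-F[0];print("foot edge",F,np.linalg.norm(d),np.degrees(np.arctan2(d[1],d[0])))
d=np.mean(F,0)-C;print("half length dir",d*1000)
r=R();e=np.array(get_state()["eef_pos"]);print("tool delta",(r.T@(np.array([C[0],C[1],e[2]])-e)).round(4),"z ang",np.degrees(np.arctan2(r[1,2],r[0,2])))
E
```

```text
stem [0.5087898  0.30585155 0.068     ] [np.float64(16.3), np.float64(15.5), np.float64(16.4), np.float64(16.0)]
154.91585994093555
65.57945212850066
-23.25665060660342
-114.42005444492384
foot edge [array([0.48911968, 0.30414497, 0.036     ]), array([0.49741195, 0.32193385, 0.036     ])] 0.019626659974610623 65.00747369667371
half length dir [-15.52398332   7.18786069 -32.        ]
tool delta [-0.0001  0.0171  0.0152] z ang 65.47423581823308
```

Sizes agree with the block (16 mm stem, 20 mm foot edge), and the tool is already square to it. Descend, straddling the stem.

Request:
arm_command([
  {"xyz":[0,0.0171,0.0152],"yaw":0,"hand":0.038},
  {"xyz":[0.02,0,0],"yaw":0,"hand":0.038},
  {"xyz":[0.03,0,0],"yaw":0,"hand":0.038},
  {"xyz":[0.03,0,0],"yaw":0,"hand":0.038},
  {"xyz":[0.03,0,0],"yaw":0,"hand":0.038},
  {"xyz":[0.025,0,0],"yaw":0,"hand":0.038},
  {"xyz":[0.008,0,0],"yaw":0,"hand":0.038},
  {"xyz":[0,0,0],"yaw":0,"hand":0.038},
], grip_force=40)

```text
t: 2.15
eef_pos: [0.505, 0.3114, 0.2126]
tool_rot: [0.593, -0.383, 0.595, 0.383]
ft_force: [0.1, -0.8, 0.7]
width: 0.0378
```

```bash
python3 snap.py w2
```

```text
2.15 [0.505  0.3114 0.2126] [[0.0, -0.911, 0.413], [-0.0, 0.413, 0.911], [-1.0, -0.0, -0.0]] [ 0.09 -0.83  0.74] 0.037821862527456375
```

View pics/w2.png

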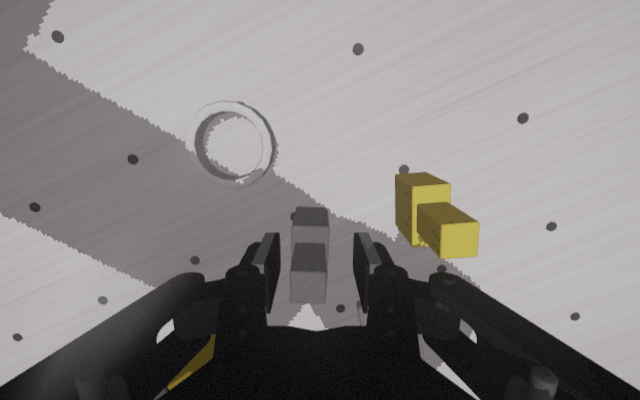

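The stem is between the pads, about 7 px left of centre, and the arm stands about 6 mm off my target because the last reading was taken in motion. I'll correct that, grip and lift.

Request:
arm_command([
  {"xyz":[0,-0.0055,-0.003],"yaw":0,"hand":0.038},
  {"xyz":[0,0,0],"yaw":0,"hand":0.02},
  {"xyz":[0,0,0],"yaw":0,"hand":0.01},
  {"xyz":[0,0,0],"yaw":0,"hand":0.01},
  {"xyz":[0,0,0],"yaw":0,"hand":0.01},
  {"xyz":[-0.02,0,0],"yaw":0,"hand":0.01},
  {"xyz":[-0.05,0,0],"yaw":0,"hand":0.01},
  {"xyz":[-0.05,0,0],"yaw":0,"hand":0.01},
])

```text
t: 3.2
eef_pos: [0.5087, 0.3064, 0.3347]
tool_rot: [0.594, -0.383, 0.595, 0.383]
ft_force: [0.2, -0.2, -1.8]
width: 0.015
```

```bash
python3 - <<'E'
from h import *
s=get_state();print(s["t"],np.round(s["eef_pos"],4),s["width"],np.round(s["ft_force"],2),np.round(s["dq"],2))
E
```

```text
3.2 [0.5087 0.3064 0.3347] 0.014966327962130072 [ 0.24 -0.18 -1.78] [ 0.   -0.4  -0.35 -0.    0.73 -0.  ]
```

Gripped: the width is 15 mm and the load shows in the force. I'll carry it towards the pliers while turning, stopping short so that the wrist camera sits over the jaws.

Request:
arm_command([
  {"xyz":[-0.002,-0.0254,-0.0223],"yaw":8.05,"hand":0.01},
  {"xyz":[-0.002,-0.0283,-0.0185],"yaw":8.05,"hand":0.01},
  {"xyz":[-0.002,-0.0306,-0.0144],"yaw":8.05,"hand":0.01},
  {"xyz":[-0.002,-0.0323,-0.01],"yaw":8.05,"hand":0.01},
  {"xyz":[-0.002,-0.0334,-0.0053],"yaw":8.05,"hand":0.01},
  {"xyz":[-0.002,-0.0338,-0.0006],"yaw":8.05,"hand":0.01},
  {"xyz":[0,-0.0335,0.0041],"yaw":8.05,"hand":0.01},
  {"xyz":[0,-0.0326,0.0088],"yaw":8.05,"hand":0.01},
])

```text
t: 4.2
eef_pos: [0.6207, 0.0593, 0.3462]
tool_rot: [0.707, -0.006, 0.707, 0.006]
ft_force: [-0.1, 0.1, -1.4]
width: 0.0151
```

Request:
arm_command([
  {"xyz":[0,0,0],"yaw":0,"hand":0.01},
  {"xyz":[0,0,0],"yaw":0,"hand":0.01},
  {"xyz":[0,0,0],"yaw":0,"hand":0.01},
  {"xyz":[0,0,0],"yaw":0,"hand":0.01},
  {"xyz":[0,0,0],"yaw":0,"hand":0.01},
  {"xyz":[0,0,0],"yaw":0,"hand":0.01},
  {"xyz":[0,0,0],"yaw":0,"hand":0.01},
  {"xyz":[0,0,0],"yaw":0,"hand":0.01},
])

```text
t: 5.2
eef_pos: [0.6207, 0.0602, 0.3456]
tool_rot: [0.707, -0.007, 0.707, 0.007]
ft_force: [-0.3, -0.5, -1.8]
width: 0.0155
```

```bash
python3 snap.py w3
```

```text
5.2 [0.6207 0.0602 0.3456] [[-0.0, -0.021, 1.0], [0.0, 1.0, 0.021], [-1.0, 0.0, -0.0]] [-0.35 -0.49 -1.8 ] 0.015497430884548377
```

View pics/w3.png

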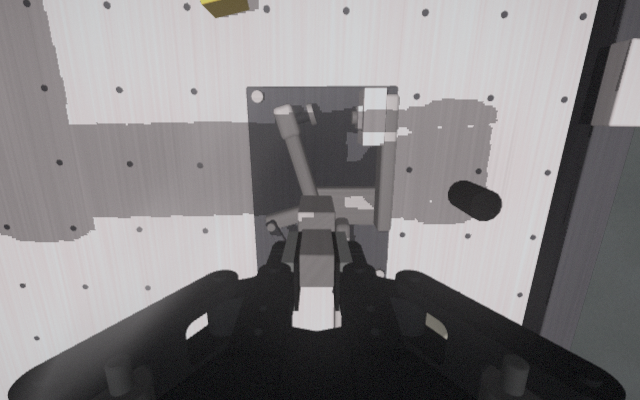

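The plate's far edge runs from (248,87) to (396,86). The pad is near (312,113) and the pin boss and pin near (358,115). I'll take one crop for exact values.

```bash
python3 - <<'E'
from h import *
a=cv2.imread("pics/w3.png")[78:160,240:405]
a=(255*(a/255.)**.55).astype(np.uint8)
cv2.imwrite("pics/c3.png",cv2.resize(a,None,fx=4.8,fy=4.8,interpolation=cv2.INTER_CUBIC))
E
```

```text
(no output)
```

View pics/c3.png

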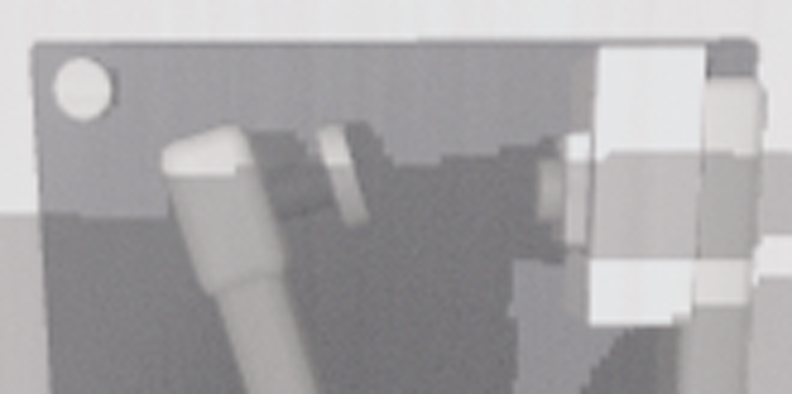

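```bash
python3 - <<'E'
from h import *
import json
c=json.load(open("pics/w3.json"))
P=lambda x,y,z:ray(c,(240+x/4.8,78+y/4.8),z)
a,b,l=P(35,42,.008),P(757,40,.008),P(48,390,.008)
print("edge len",np.linalg.norm(a-b),a,b,"ang of -y",np.degrees(np.arctan2(*(b-a)[1::-1])),"left edge ang",np.degrees(np.arctan2(*(a-l)[1::-1])))
p1,p2=P(598,47,.044),P(590,325,.044);print("pinplate",p1,p2,np.linalg.norm(p1-p2),np.degrees(np.arctan2(*(p1-p2)[1::-1])))
print("pin end",P(540,188,.030),"boss face",P(566,133,.038),P(566,245,.038)); print("pad face", P(355,175,.034))
th,M,t,e=fit([(120,95),(120,-55),(115,-20),(65,-20)],[a,b,p1,p2])
th,M,t,e=fit([(120,95),(120,-55)],[a,b]);print(np.degrees(th),t,e)
inv=lambda w:(M.T@(w[:2]-t)*1000).round(1)
for n,w in dict(p1=p1,p2=p2,pin=P(540,188,.03),boss=P(566,190,.036),pad=P(355,175,.034),padtop=P(340,125,.038)).items():print(n,inv(w))
s=M@[.09,.0068]+t;print("slot",s)
r=R();e=np.array(get_state()["eef_pos"]);print((r.T@np.array([s[0]-e[0],s[1]-e[1],0])).round(4))
E
```

```text
edge len 0.1474960438407357 [0.55091322 0.1545237  0.008     ] [0.69836975 0.15793772 0.008     ] ang of -y 1.326316992532752 left edge ang 89.97030915510686
pinplate [0.66049247 0.15238413 0.044     ] [0.66210281 0.10279101 0.044     ] 0.04961925953495077 91.85979590423099
pin end [0.6529695  0.12773653 0.03      ] boss face [0.65636944 0.13770765 0.038     ] [0.65753794 0.11728505 0.038     ]
pad face [0.61696077 0.12937926 0.034     ]
91.32631699253275 [0.64741371 0.03672579] [[ 1.25164265  0.02897895]
 [-1.25164265 -0.02897895]]
p1 [115.3 -15.8]
p2 [ 65.7 -16.2]
pin [90.9 -7.7]
boss [ 90.5 -11.9]
pad [93.3 28.3]
padtop [102.3  31. ]
slot [0.63853234 0.12654428]
[-0.      0.066   0.0192]
```

The measurements agree with the plan: the pin end comes out at y -7.7 (given -7.5), the boss at -11.9 (-12) and the open pad at about 28. Move over the slot and lower.

Request:
arm_command([
  {"xyz":[0,0.033,0.0096],"yaw":0,"hand":0.01},
  {"xyz":[0,0.033,0.0096],"yaw":0,"hand":0.01},
  {"xyz":[0.02,0,0],"yaw":0,"hand":0.01},
  {"xyz":[0.03,0,0],"yaw":0,"hand":0.01},
  {"xyz":[0.03,0,0],"yaw":0,"hand":0.01},
  {"xyz":[0.02,0,0],"yaw":0,"hand":0.01},
  {"xyz":[0.012,0,0],"yaw":0,"hand":0.01},
  {"xyz":[0,0,0],"yaw":0,"hand":0.01},
])

```text
t: 6.25
eef_pos: [0.6382, 0.1263, 0.2327]
tool_rot: [0.706, -0.007, 0.708, 0.007]
ft_force: [-0.6, 0.2, -1.6]
width: 0.0153
```

```bash
python3 snap.py w4
```

```text
6.25 [0.6382 0.1263 0.2327] [[0.0, -0.021, 1.0], [-0.0, 1.0, 0.021], [-1.0, -0.0, 0.0]] [-0.57  0.24 -1.56] 0.01527661635802118
```

Request:
arm_command([
  {"xyz":[0.004,0,0],"yaw":0,"hand":0.01},
  {"xyz":[0.004,0,0],"yaw":0,"hand":0.01},
  {"xyz":[0.002,0,0],"yaw":0,"hand":0.01},
  {"xyz":[0.0012,0,0],"yaw":0,"hand":0.01},
  {"xyz":[0,0,0],"yaw":0,"hand":0.01},
  {"xyz":[0,0,0],"yaw":0,"hand":0.01},
  {"xyz":[0,0,0],"yaw":0,"hand":0.01},
  {"xyz":[0,0,0],"yaw":0,"hand":0.01},
])

```text
t: 7.3
eef_pos: [0.6385, 0.1267, 0.2228]
tool_rot: [0.707, -0.007, 0.707, 0.007]
ft_force: [-1.9, 0.0, 2.9]
width: 0.0156
```

The force change shows the foot is on the plate. Release and rise.

Request:
arm_command([
  {"xyz":[0,0,0],"yaw":0,"hand":0.02},
  {"xyz":[0,0,0],"yaw":0,"hand":0.034},
  {"xyz":[0,0,0],"yaw":0,"hand":0.036},
  {"xyz":[0,0,0],"yaw":0,"hand":0.036},
  {"xyz":[-0.02,0,0],"yaw":0,"hand":0.036},
  {"xyz":[-0.04,0,0],"yaw":0,"hand":0.036},
  {"xyz":[-0.04,0,0],"yaw":0,"hand":0.036},
  {"xyz":[-0.025,0,0],"yaw":0,"hand":0.036},
])

```text
t: 8.3
eef_pos: [0.6393, 0.1267, 0.3522]
tool_rot: [0.709, -0.007, 0.705, 0.008]
ft_force: [1.1, 0.3, 0.6]
width: 0.036
```

```bash
python3 - <<'E'
from h import *
# handle/lever in top image: steel bar endpoints, by pliers frame
a=capture("top");cv2.imwrite("pics/top1.png",a[:,:,::-1])
s=get_state();print(s["t"],s["eef_pos"],s["ft_force"])
M=np.array([[np.cos(np.radians(91.33)),-np.sin(np.radians(91.33))],[np.sin(np.radians(91.33)),np.cos(np.radians(91.33))]]);t=np.array([.6474,.0367])
c=calibration("top")
for n,p in dict(pivot=(-.07,.072,.05),slot=(.09,.0068,.076),fixend=(-.17,0,.047)).items():
  w=M@p[:2]+t;print(n,w,pix(c,[*w,p[2]]))
# handle angle from crop points along c1 (scale 2.25): edges
P=lambda x,y,z:ray(c,(130+x/2.25,150+y/2.25),z)
for n,q in dict(handle_end=(506,215,.05),handle_mid=(460,180,.05),start=(415,140,.05),lev_tip=(553,213,.049),lev_pad0=(525,203,.049),lev_hinge=(488,187,.049)).items():
  w=P(*q);print(n,w.round(4),(M.T@(w[:2]-t)*1000).round(1))
b=a[150:290,230:390,::-1];cv2.imwrite("pics/c4.png",cv2.resize((255*(b/255.)**.6).astype(np.uint8),None,fx=4.8,fy=4.2,interpolation=2)[:590])
E
```

```text
8.35 [0.64017525 0.12689685 0.35572438] [1.27166063 0.72312478 3.04759626]
pivot [ 0.57704415 -0.03495232] [315.11409547 210.57403987]
slot [0.63851286 0.12651792] [247.73632342 181.21359546]
fixend [ 0.65134584 -0.1332542 ] [355.88208044 182.01995784]
handle_end [ 0.496  -0.1319  0.05  ] [-165.1  155.3]
handle_mid [ 0.5316 -0.0825  0.05  ] [-116.5  118.6]
start [ 0.573  -0.0335  0.05  ] [-68.4  76. ]
lev_tip [ 0.4995 -0.182   0.049 ] [-215.3  152.9]
lev_pad0 [ 0.5092 -0.1522  0.049 ] [-185.6  142.5]
lev_hinge [ 0.5251 -0.1126  0.049 ] [-146.4  125.8]
```

View pics/c4.png

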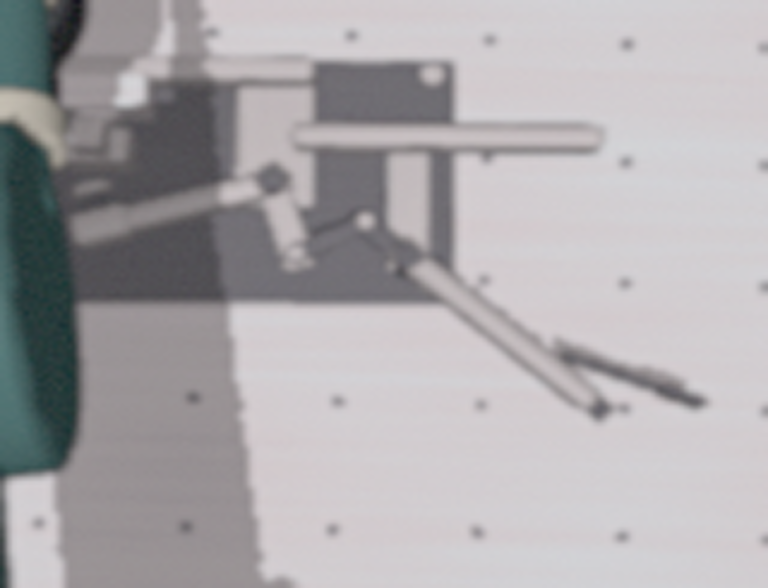

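The pivot prediction lands on the picture. The handle end is at (355,247.6), i.e. pliers (-165,155), 126 mm from the pivot and about 0.72 rad open, which is consistent. Next I'll move the closed fingers behind the outer face.

Request:
arm_command([
  {"xyz":[0,-0.0381,-0.0298],"yaw":0,"hand":0.0},
  {"xyz":[0,-0.0381,-0.0298],"yaw":0,"hand":0.0},
  {"xyz":[0,-0.0381,-0.0298],"yaw":0,"hand":0.0},
  {"xyz":[0,-0.0381,-0.0298],"yaw":0,"hand":0.0},
  {"xyz":[0,-0.0381,-0.0298],"yaw":0,"hand":0.0},
  {"xyz":[0,-0.0381,-0.0298],"yaw":0,"hand":0.0},
  {"xyz":[0,0,0],"yaw":0,"hand":0.0},
  {"xyz":[0,0,0],"yaw":0,"hand":0.0},
])

```text
t: 9.35
eef_pos: [0.4647, -0.1057, 0.3481]
tool_rot: [0.708, -0.007, 0.707, 0.007]
ft_force: [0.3, 1.0, 0.4]
width: 0.0002
```

```bash
python3 snap.py w5; cat >>h.py <<'E'
th=np.radians(91.33);M=np.array([[np.cos(th),-np.sin(th)],[np.sin(th),np.cos(th)]]);T=np.array([.6474,.0367])
def pl():
    s=get_state();print(round(s["t"],2),"pliers mm",(M.T@(np.array(s["eef_pos"])[:2]-T)*1000).round(1),"z",s["eef_pos"][2].round(4),"F",(M.T@np.array(s["ft_force"])[:2]).round(1),s["ft_force"][2].round(1))
E
```

```text
9.35 [ 0.4647 -0.1057  0.3481] [[0.001, -0.021, 1.0], [0.0, 1.0, 0.021], [-1.0, 0.0, 0.001]] [0.31 1.05 0.36] 0.00023010399780565437
```

View pics/w5.png

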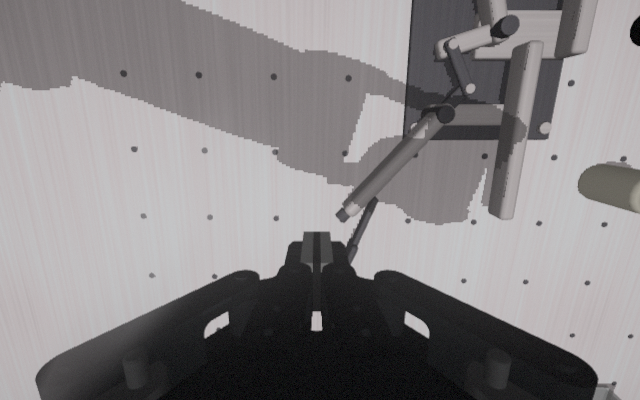

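The handle's end is at (346,213) and its pivot cap at (445,113). The lever runs inside it, from about (373,200) downwards. I'll check these by rays.

```bash
python3 - <<'E'
from h import *
import json
c=json.load(open("pics/w5.json"))
f=lambda p,z:(M.T@(ray(c,p,z)[:2]-T)*1000).round(1)
print("pivot",f((445,113),.05),"end",f((346,213),.05),"lever hinge-ish",f((373,203),.045),"lev vis",f((352,250),.049))
pl()
E
```

```text
pivot [-68.2  72.9] end [-159.6  157.4] lever hinge-ish [-151.2  131.1] lev vis [-198.5  150.5]
9.4 pliers mm [-137.7  185.6] z 0.348 F [-0.6 -0.9] -0.6
```

Request:
arm_command([
  {"xyz":[0.03,0,0],"yaw":0,"hand":0.0},
  {"xyz":[0.03,0,0],"yaw":0,"hand":0.0},
  {"xyz":[0.03,0,0],"yaw":0,"hand":0.0},
  {"xyz":[0.03,0,0],"yaw":0,"hand":0.0},
  {"xyz":[0.02,0,0],"yaw":0,"hand":0.0},
  {"xyz":[0.008,0,0],"yaw":0,"hand":0.0},
  {"xyz":[0,0,0],"yaw":0,"hand":0.0},
  {"xyz":[0,0,0],"yaw":0,"hand":0.0},
])

```text
t: 10.4
eef_pos: [0.4654, -0.1056, 0.2004]
tool_rot: [0.708, -0.008, 0.706, 0.007]
ft_force: [-1.1, -1.2, -0.5]
width: -0.0001
```

```bash
python3 - <<'E'
from h import *
pl()
for th_ in np.arange(.75,-.21,-.05):
  u=np.array([-np.cos(th_),np.sin(th_)]);n=np.array([np.sin(th_),np.cos(th_)])
  g=np.array([-70,72])+112*u+7*n;C=g+[11 if th_>.02 else (0),14.5]
  print(round(th_,2),C.round(1))
E
```

```text
10.4 pliers mm [-138.   185.2] z 0.2004 F [-1.2  1.2] -0.5
0.75 [-136.2  168. ]
0.7 [-140.2  164. ]
0.65 [-143.9  159.9]
0.6 [-147.5  155.5]
0.55 [-150.8  151. ]
0.5 [-153.9  146.3]
0.45 [-156.8  141.5]
0.4 [-159.4  136.6]
0.35 [-161.8  131.5]
0.3 [-163.9  126.3]
0.25 [-165.8  121. ]
0.2 [-167.4  115.6]
0.15 [-168.7  110.2]
0.1 [-169.7  104.6]
0.05 [-170.5   99.1]
-0.0 [-182.    93.5]
-0.05 [-182.2   87.9]
-0.1 [-182.1   82.3]
-0.15 [-181.8   76.7]
-0.2 [-181.2   71.1]
```

Request:
arm_command([
  {"xyz":[0,-0.0012,0.0037],"yaw":0,"hand":0.0},
  {"xyz":[0,-0.0012,0.0037],"yaw":0,"hand":0.0},
  {"xyz":[0,-0.0012,0.0037],"yaw":0,"hand":0.0},
  {"xyz":[0,-0.0012,0.0037],"yaw":0,"hand":0.0},
  {"xyz":[0,-0.0012,0.0037],"yaw":0,"hand":0.0},
  {"xyz":[0,-0.0012,0.0037],"yaw":0,"hand":0.0},
  {"xyz":[0,-0.0012,0.0037],"yaw":0,"hand":0.0},
  {"xyz":[0,-0.0011,0.0037],"yaw":0,"hand":0.0},
])

```text
t: 11.4
eef_pos: [0.4944, -0.1146, 0.1993]
tool_rot: [0.707, -0.007, 0.707, 0.007]
ft_force: [-1.6, -0.1, 0.4]
width: 0.0002
```

```bash
python3 -c "from h import *;pl()"
```

```text
11.4 pliers mm [-147.7  156.5] z 0.1993 F [-0.   1.6] 0.4
```

Request:
arm_command([
  {"xyz":[0,-0.0018,0.003],"yaw":0,"hand":0.0},
  {"xyz":[0,-0.0018,0.003],"yaw":0,"hand":0.0},
  {"xyz":[0,-0.0017,0.003],"yaw":0,"hand":0.0},
  {"xyz":[0,-0.0016,0.003],"yaw":0,"hand":0.0},
  {"xyz":[0,-0.0015,0.003],"yaw":0,"hand":0.0},
  {"xyz":[0,-0.0014,0.003],"yaw":0,"hand":0.0},
  {"xyz":[0,-0.0013,0.003],"yaw":0,"hand":0.0},
  {"xyz":[0,-0.0012,0.003],"yaw":0,"hand":0.0},
])

```text
t: 12.4
eef_pos: [0.5173, -0.1263, 0.199]
tool_rot: [0.705, -0.007, 0.709, 0.008]
ft_force: [-10.3, -1.7, 5.4]
width: -0.0003
```

```bash
python3 -c "from h import *;pl()"
```

```text
12.4 pliers mm [-160.   133.8] z 0.199 F [-1.4 10.3] 5.4
```

Request:
arm_command([
  {"xyz":[0,-0.001,0.0018],"yaw":0,"hand":0.0},
  {"xyz":[0,-0.001,0.0018],"yaw":0,"hand":0.0},
  {"xyz":[0,-0.001,0.0018],"yaw":0,"hand":0.0},
  {"xyz":[0,-0.001,0.0018],"yaw":0,"hand":0.0},
  {"xyz":[0,-0.0008,0.0018],"yaw":0,"hand":0.0},
  {"xyz":[0,-0.0007,0.0018],"yaw":0,"hand":0.0},
  {"xyz":[0,-0.0006,0.0018],"yaw":0,"hand":0.0},
  {"xyz":[0,-0.0006,0.0018],"yaw":0,"hand":0.0},
])

```text
t: 13.4
eef_pos: [0.5314, -0.1322, 0.1989]
tool_rot: [0.705, -0.007, 0.709, 0.008]
ft_force: [-10.7, 0.7, 6.9]
width: -0.0002
```

```bash
python3 -c "from h import *;pl()"
```

```text
13.4 pliers mm [-166.2  119.9] z 0.1989 F [ 0.9 10.7] 6.9
```

Request:
arm_command([
  {"xyz":[0,-0.0004,0.0008],"yaw":0,"hand":0.0},
  {"xyz":[0,-0.0004,0.0008],"yaw":0,"hand":0.0},
  {"xyz":[0,-0.0004,0.0008],"yaw":0,"hand":0.0},
  {"xyz":[0,-0.0004,0.0008],"yaw":0,"hand":0.0},
  {"xyz":[0,-0.0004,0.0008],"yaw":0,"hand":0.0},
  {"xyz":[0,-0.0004,0.0],"yaw":0,"hand":0.0},
  {"xyz":[0,0,0.0],"yaw":0,"hand":0.0},
  {"xyz":[0,0,0],"yaw":0,"hand":0.0},
])

```text
t: 14.4
eef_pos: [0.5353, -0.1339, 0.1989]
tool_rot: [0.705, -0.006, 0.709, 0.008]
ft_force: [-9.6, 5.0, 7.0]
width: -0.0001
```

```bash
python3 -c "from h import *;pl()"
```

```text
14.4 pliers mm [-167.9  116. ] z 0.1989 F [5.2 9.5] 7.0
```

Request:
arm_command([
  {"xyz":[0,-0.0002,0.0008],"yaw":0,"hand":0.0},
  {"xyz":[0,-0.0002,0.0008],"yaw":0,"hand":0.0},
  {"xyz":[0,-0.0002,0.0008],"yaw":0,"hand":0.0},
  {"xyz":[0,-0.0002,0.0008],"yaw":0,"hand":0.0},
  {"xyz":[0,-0.0002,0.0008],"yaw":0,"hand":0.0},
  {"xyz":[0,0,0.0],"yaw":0,"hand":0.0},
  {"xyz":[0,0,0.0],"yaw":0,"hand":0.0},
  {"xyz":[0,0,0],"yaw":0,"hand":0.0},
])

```text
t: 15.4
eef_pos: [0.5392, -0.1349, 0.1989]
tool_rot: [0.705, -0.006, 0.709, 0.008]
ft_force: [-10.7, 3.8, 6.8]
width: 0.0002
```

```bash
python3 -c "from h import *;pl()"
```

```text
15.4 pliers mm [-169.   112.1] z 0.1989 F [ 4.  10.6] 6.8
```

Request:
arm_command([
  {"xyz":[0,-0.0002,0.0006],"yaw":0,"hand":0.0},
  {"xyz":[0,-0.0002,0.0006],"yaw":0,"hand":0.0},
  {"xyz":[0,-0.0002,0.0006],"yaw":0,"hand":0.0},
  {"xyz":[0,-0.0002,0.0006],"yaw":0,"hand":0.0},
  {"xyz":[0,-0.0002,0.0006],"yaw":0,"hand":0.0},
  {"xyz":[0,0,0.0],"yaw":0,"hand":0.0},
  {"xyz":[0,0,0.0],"yaw":0,"hand":0.0},
  {"xyz":[0,0,0],"yaw":0,"hand":0.0},
])

```text
t: 16.4
eef_pos: [0.5423, -0.1357, 0.1988]
tool_rot: [0.705, -0.006, 0.709, 0.009]
ft_force: [-10.3, 5.1, 5.9]
width: 0.0003
```

```bash
python3 -c "from h import *;pl()"
```

```text
16.4 pliers mm [-169.9  109.1] z 0.1988 F [ 5.4 10.2] 5.9
```

Request:
arm_command([
  {"xyz":[0,-0.0001,0.0006],"yaw":0,"hand":0.0},
  {"xyz":[0,-0.0001,0.0006],"yaw":0,"hand":0.0},
  {"xyz":[0,-0.0001,0.0006],"yaw":0,"hand":0.0},
  {"xyz":[0,-0.0001,0.0006],"yaw":0,"hand":0.0},
  {"xyz":[0,-0.0001,0.0006],"yaw":0,"hand":0.0},
  {"xyz":[0,0,0.0],"yaw":0,"hand":0.0},
  {"xyz":[0,0,0.0],"yaw":0,"hand":0.0},
  {"xyz":[0,0,0],"yaw":0,"hand":0.0},
])

```text
t: 17.4
eef_pos: [0.5454, -0.1362, 0.1988]
tool_rot: [0.705, -0.006, 0.709, 0.008]
ft_force: [-8.9, 3.7, 6.5]
width: 0.0
```

```bash
python3 -c "from h import *;pl()"
```

```text
17.4 pliers mm [-170.5  106. ] z 0.1988 F [3.9 8.8] 6.5
```

Request:
arm_command([
  {"xyz":[0,-0.0001,0.0006],"yaw":0,"hand":0.0},
  {"xyz":[0,-0.0001,0.0006],"yaw":0,"hand":0.0},
  {"xyz":[0,-0.0001,0.0006],"yaw":0,"hand":0.0},
  {"xyz":[0,-0.0001,0.0006],"yaw":0,"hand":0.0},
  {"xyz":[0,-0.0001,0.0006],"yaw":0,"hand":0.0},
  {"xyz":[0,0,0.0],"yaw":0,"hand":0.0},
  {"xyz":[0,0,0.0],"yaw":0,"hand":0.0},
  {"xyz":[0,0,0],"yaw":0,"hand":0.0},
])

```text
t: 18.4
eef_pos: [0.5486, -0.1367, 0.1989]
tool_rot: [0.705, -0.006, 0.709, 0.008]
ft_force: [-8.9, 3.5, 5.6]
width: 0.0001
```

```bash
python3 -c "from h import *;pl()"
```

```text
18.4 pliers mm [-171.1  102.8] z 0.1989 F [3.7 8.9] 5.6
```

Request:
arm_command([
  {"xyz":[0,-0.0001,0.0006],"yaw":0,"hand":0.0},
  {"xyz":[0,-0.0001,0.0006],"yaw":0,"hand":0.0},
  {"xyz":[0,-0.0001,0.0006],"yaw":0,"hand":0.0},
  {"xyz":[0,0,0.0006],"yaw":0,"hand":0.0},
  {"xyz":[0,0,0.0006],"yaw":0,"hand":0.0},
  {"xyz":[0,0,0.0],"yaw":0,"hand":0.0},
  {"xyz":[0,0,0.0],"yaw":0,"hand":0.0},
  {"xyz":[0,0,0],"yaw":0,"hand":0.0},
])

```text
t: 19.4
eef_pos: [0.552, -0.1371, 0.1989]
tool_rot: [0.705, -0.007, 0.709, 0.008]
ft_force: [-8.0, 2.8, 3.8]
width: 0.0001
```

```bash
python3 -c "from h import *;pl()"
```

```text
19.4 pliers mm [-171.6   99.4] z 0.1989 F [3.  7.9] 3.8
```

Request:
arm_command([
  {"xyz":[0,0,0.0006],"yaw":0,"hand":0.0},
  {"xyz":[0,0,0.0006],"yaw":0,"hand":0.0},
  {"xyz":[0,0,0.0006],"yaw":0,"hand":0.0},
  {"xyz":[0,0,0.0006],"yaw":0,"hand":0.0},
  {"xyz":[0,0,0.0006],"yaw":0,"hand":0.0},
  {"xyz":[0,0,0.0],"yaw":0,"hand":0.0},
  {"xyz":[0,0,0.0],"yaw":0,"hand":0.0},
  {"xyz":[0,0,0],"yaw":0,"hand":0.0},
])

```text
t: 20.4
eef_pos: [0.5554, -0.1373, 0.1989]
tool_rot: [0.706, -0.007, 0.708, 0.008]
ft_force: [-6.2, 1.9, 1.7]
width: -0.0004
```

```bash
python3 -c "from h import *;pl()"
```

```text
20.4 pliers mm [-171.9   96. ] z 0.1989 F [2.1 6.2] 1.7
```

Request:
arm_command([
  {"xyz":[0,0,0.0006],"yaw":0,"hand":0.0},
  {"xyz":[0,0,0.0006],"yaw":0,"hand":0.0},
  {"xyz":[0,0,0.0006],"yaw":0,"hand":0.0},
  {"xyz":[0,0,0.0006],"yaw":0,"hand":0.0},
  {"xyz":[0,0,0.0006],"yaw":0,"hand":0.0},
  {"xyz":[0,0,0.0],"yaw":0,"hand":0.0},
  {"xyz":[0,0,0.0],"yaw":0,"hand":0.0},
  {"xyz":[0,0,0],"yaw":0,"hand":0.0},
])

```text
t: 21.4
eef_pos: [0.5593, -0.138, 0.1995]
tool_rot: [0.707, -0.007, 0.707, 0.007]
ft_force: [-2.2, 0.6, -1.7]
width: 0.0002
```

```bash
python3 -c "from h import *;pl()"
```

```text
21.4 pliers mm [-172.7   92.1] z 0.1995 F [0.6 2.2] -1.7
```

Request:
arm_command([
  {"xyz":[0,0,0.0004],"yaw":0,"hand":0.0},
  {"xyz":[0,0,0.0004],"yaw":0,"hand":0.0},
  {"xyz":[0,0,0.0004],"yaw":0,"hand":0.0},
  {"xyz":[0,0,0.0004],"yaw":0,"hand":0.0},
  {"xyz":[0,0,0.0004],"yaw":0,"hand":0.0},
  {"xyz":[0,0,0.0],"yaw":0,"hand":0.0},
  {"xyz":[0,0,0.0],"yaw":0,"hand":0.0},
  {"xyz":[0,0,0],"yaw":0,"hand":0.0},
])

```text
t: 22.4
eef_pos: [0.5617, -0.138, 0.1999]
tool_rot: [0.708, -0.008, 0.707, 0.007]
ft_force: [-0.1, -0.5, 0.6]
width: 0.0
```

```bash
python3 -c "from h import *;pl()"
```

```text
22.4 pliers mm [-172.6   89.7] z 0.1999 F [-0.5  0.1] 0.6
```

The force has faded to zero at y≈90. I'll go another 2 mm to be clearly past centre, well short of the stop, then back off and look.

Request:
arm_command([
  {"xyz":[0,0,0.0005],"yaw":0,"hand":0.0},
  {"xyz":[0,0,0.0005],"yaw":0,"hand":0.0},
  {"xyz":[0,0,0.0005],"yaw":0,"hand":0.0},
  {"xyz":[0,0,0.0005],"yaw":0,"hand":0.0},
  {"xyz":[0,0,0],"yaw":0,"hand":0.0},
  {"xyz":[0,0,0.0],"yaw":0,"hand":0.0},
  {"xyz":[0,0,0.0],"yaw":0,"hand":0.0},
  {"xyz":[0,0,0],"yaw":0,"hand":0.0},
])

```text
t: 23.4
eef_pos: [0.5632, -0.1378, 0.1995]
tool_rot: [0.707, -0.007, 0.707, 0.007]
ft_force: [0.0, 0.1, 0.7]
width: 0.0002
```

```bash
python3 -c "from h import *;pl()"
```

```text
23.4 pliers mm [-172.5   88.2] z 0.1995 F [ 0.1 -0. ] 0.7
```

Request:
arm_command([
  {"xyz":[0,0,-0.005],"yaw":0,"hand":0.0},
  {"xyz":[0,0,-0.01],"yaw":0,"hand":0.0},
  {"xyz":[0,0,-0.015],"yaw":0,"hand":0.0},
  {"xyz":[0,0,-0.02],"yaw":0,"hand":0.0},
  {"xyz":[-0.03,0,0],"yaw":0,"hand":0.0},
  {"xyz":[-0.05,0,0.0],"yaw":0,"hand":0.0},
  {"xyz":[-0.05,0,0.0],"yaw":0,"hand":0.0},
  {"xyz":[-0.02,0,0],"yaw":0,"hand":0.0},
])

```text
t: 24.4
eef_pos: [0.5132, -0.1392, 0.3532]
tool_rot: [0.709, -0.008, 0.705, 0.007]
ft_force: [0.0, -0.1, -0.3]
width: 0.0002
```

```bash
python3 - <<'E'
from h import *
pl()
a=capture("top")[:,:,::-1];cv2.imwrite("pics/top2.png",a)
b=capture("scene")[:,:,::-1];cv2.imwrite("pics/scene2.png",b)
g=lambda b,f:cv2.resize((255*(b/255.)**.6).astype(np.uint8),None,fx=f,fy=f,interpolation=2)
A=g(a[155:260,230:390],3.7);B=g(b[160:240,245:405],3.7)
cv2.imwrite("pics/c5.png",np.vstack([A,B])[:600]);print(A.shape,B.shape)
E
```

```text
24.4 pliers mm [-172.7  138.3] z 0.3532 F [-0.1 -0. ] -0.3
(388, 592, 3) (296, 592, 3)
```

View pics/c5.png

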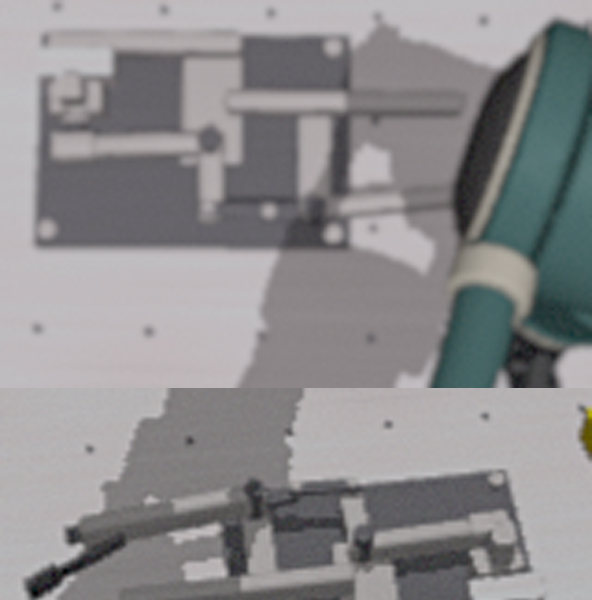

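The jaw is closed on the block in the slot, the handle stays shut with the hand off, and the toggle link is straight: it is locked. The lever tip shows in the scene view at about full-pixel (254.5,213), with the handle end at about (265,200). Next I locate the lever.

```bash
python3 - <<'E'
from h import *
c=calibration("scene");t=calibration("top")
f=lambda c,p,z:(M.T@(ray(c,p,z)[:2]-T)*1000).round(1)
S=lambda x,y:(245+x/3.7,160+(y-388)/3.7)
Tp=lambda x,y:(230+x/3.7,155+y/3.7)
print("calib check: pivot",f(c,S(253,490),.055),"fixed handle? ")
for n,p in dict(handle_end=(75,535),lev_tip_end=(32,585),lev_pad_mid=(48,578),lev_pad_start=(70,566),lev_mid=(105,548)).items(): print(n,f(c,S(*p),.05))
print("top handle at cut",f(t,Tp(450,197),.05),"pivot",f(t,Tp(317,208),.055))
E
```

```text
calib check: pivot [-69.4  67.4] fixed handle? 
handle_end [-194.1   49.2]
lev_tip_end [-224.9   13.2]
lev_pad_mid [-214.    17.3]
lev_pad_start [-198.9   24.9]
lev_mid [-174.5   36.2]
top handle at cut [-158.4   65.7] pivot [-71.3  74.2]
```

The handle end projects to about (-194,50), 125 mm from the pivot at ~-0.11 rad. The lever paddle runs from about (-205,28) to (-228,14), and its inner side is free. I'll bring the fingertips down at pliers (-204,-18) and push towards +y.

Request:
arm_command([
  {"xyz":[0,-0.0078,0.0391],"yaw":0,"hand":0.0},
  {"xyz":[0,-0.0077,0.0391],"yaw":0,"hand":0.0},
  {"xyz":[0,-0.0077,0.0391],"yaw":0,"hand":0.0},
  {"xyz":[0,-0.0077,0.0391],"yaw":0,"hand":0.0},
  {"xyz":[0,0,0],"yaw":0,"hand":0.0},
  {"xyz":[0,0,0.0],"yaw":0,"hand":0.0},
  {"xyz":[0.03,0,0.0],"yaw":0,"hand":0.0},
  {"xyz":[0.03,0,0],"yaw":0,"hand":0.0},
])

```text
t: 25.5
eef_pos: [0.6689, -0.1663, 0.2891]
tool_rot: [0.707, -0.007, 0.707, 0.007]
ft_force: [-0.6, 0.3, 0.2]
width: 0.0
```

```bash
python3 - <<'E'
from h import *
pl()
import json
c=calibration("wrist");a=capture("wrist")[:,:,::-1];json.dump({k:np.array(v).tolist() for k,v in c.items()},open("pics/w6.json","w"));cv2.imwrite("pics/w6.png",a)
cv2.imwrite("pics/w6v.png",cv2.resize((255*(a/255.)**.6).astype(np.uint8),(800,500)))
E
```

```text
25.5 pliers mm [-203.4  -16.7] z 0.2891 F [0.4 0.6] 0.2
```

View pics/w6v.png

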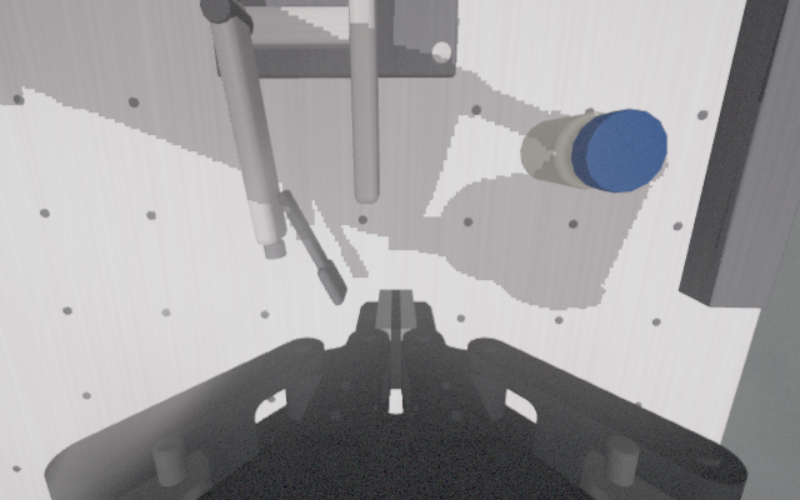

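The lever is clearly visible. The paddle runs from (325,265) to (341,300) of 800x500, with its inner (right) edge near (345,290). The handle is still shut and the gripper is on the free side.

```bash
python3 - <<'E'
from h import *
import json
c=json.load(open("pics/w6.json"))
f=lambda x,y,z:(M.T@(ray(c,(x/1.25,y/1.25),z)[:2]-T)*1000).round(1)
print("inner edge start",f(331,260,.049),"inner edge end",f(347,292,.049),"tip end",f(339,302,.049),"hinge",f(286,194,.049),"handle end",f(270,240,.05),"fixed end",f(367,202,.047))
pl()
E
```

```text
inner edge start [-202.1   21.8] inner edge end [-222.5   13. ] tip end [-229.    18.1] hinge [-162.8   45.4] handle end [-189.5   56.6] fixed end [-167.8   -0.3]
25.55 pliers mm [-202.9  -14.8] z 0.2835 F [0.  1.7] -3.1
```

Request:
arm_command([
  {"xyz":[0.03,0,0],"yaw":0,"hand":0.0},
  {"xyz":[0.03,0,0],"yaw":0,"hand":0.0},
  {"xyz":[0.02,0,0],"yaw":0,"hand":0.0},
  {"xyz":[0.01,-0.002,0],"yaw":0,"hand":0.0},
  {"xyz":[0,-0.002,0],"yaw":0,"hand":0.0},
  {"xyz":[0,0,0.0],"yaw":0,"hand":0.0},
  {"xyz":[0,0,0.0],"yaw":0,"hand":0.0},
  {"xyz":[0,0,0],"yaw":0,"hand":0.0},
])

```text
t: 26.55
eef_pos: [0.6707, -0.1706, 0.2004]
tool_rot: [0.708, -0.008, 0.707, 0.007]
ft_force: [-0.8, 0.2, 0.7]
width: -0.0
```

```bash
python3 -c "from h import *;pl()"
```

```text
26.55 pliers mm [-207.7  -18.5] z 0.2004 F [0.3 0.8] 0.7
```

Request:
arm_command([
  {"xyz":[0,0,-0.005],"yaw":0,"hand":0.0},
  {"xyz":[0,0,-0.005],"yaw":0,"hand":0.0},
  {"xyz":[0,0,-0.005],"yaw":0,"hand":0.0},
  {"xyz":[0,0,-0.005],"yaw":0,"hand":0.0},
  {"xyz":[0,0,-0.005],"yaw":0,"hand":0.0},
  {"xyz":[0,0,-0.005],"yaw":0,"hand":0.0},
  {"xyz":[0,0,-0.004],"yaw":0,"hand":0.0},
  {"xyz":[0,0,-0.003],"yaw":0,"hand":0.0},
])

```text
t: 27.55
eef_pos: [0.6333, -0.1713, 0.1996]
tool_rot: [0.707, -0.007, 0.707, 0.007]
ft_force: [0.7, 0.0, -0.4]
width: 0.0001
```

```bash
python3 -c "from h import *;pl()"
```

```text
27.55 pliers mm [-207.6   19. ] z 0.1996 F [ 0.  -0.7] -0.4
```

Request:
arm_command([
  {"xyz":[0,0,-0.001],"yaw":0,"hand":0.0},
  {"xyz":[0,0,-0.001],"yaw":0,"hand":0.0},
  {"xyz":[0,0,-0.001],"yaw":0,"hand":0.0},
  {"xyz":[0,0,-0.001],"yaw":0,"hand":0.0},
  {"xyz":[0,0,-0.001],"yaw":0,"hand":0.0},
  {"xyz":[0,0,0],"yaw":0,"hand":0.0},
  {"xyz":[0,0,0],"yaw":0,"hand":0.0},
  {"xyz":[0,0,0],"yaw":0,"hand":0.0},
])

```text
t: 28.55
eef_pos: [0.6284, -0.1714, 0.1995]
tool_rot: [0.707, -0.007, 0.707, 0.007]
ft_force: [0.8, -0.7, -0.7]
width: -0.0003
```

```bash
python3 -c "from h import *;pl()"
```

```text
28.55 pliers mm [-207.6   23.8] z 0.1995 F [-0.7 -0.7] -0.7
```

Request:
arm_command([
  {"xyz":[0,0,-0.001],"yaw":0,"hand":0.0},
  {"xyz":[0,0,-0.001],"yaw":0,"hand":0.0},
  {"xyz":[0,0,-0.001],"yaw":0,"hand":0.0},
  {"xyz":[0,0,-0.001],"yaw":0,"hand":0.0},
  {"xyz":[0,0,0],"yaw":0,"hand":0.0},
  {"xyz":[0,0,0],"yaw":0,"hand":0.0},
  {"xyz":[0,0,0],"yaw":0,"hand":0.0},
  {"xyz":[0,0,0],"yaw":0,"hand":0.0},
])

```text
t: 29.55
eef_pos: [0.6244, -0.1715, 0.1995]
tool_rot: [0.707, -0.007, 0.707, 0.007]
ft_force: [1.7, -0.1, 0.5]
width: -0.0003
```

```bash
python3 -c "from h import *;pl()"
```

```text
29.55 pliers mm [-207.6   27.8] z 0.1995 F [-0.1 -1.7] 0.5
```

Request:
arm_command([
  {"xyz":[0,0,-0.001],"yaw":0,"hand":0.0},
  {"xyz":[0,0,-0.001],"yaw":0,"hand":0.0},
  {"xyz":[0,0,-0.001],"yaw":0,"hand":0.0},
  {"xyz":[0,0,-0.001],"yaw":0,"hand":0.0},
  {"xyz":[0,0,0],"yaw":0,"hand":0.0},
  {"xyz":[0,0,0],"yaw":0,"hand":0.0},
  {"xyz":[0,0,0],"yaw":0,"hand":0.0},
  {"xyz":[0,0,0],"yaw":0,"hand":0.0},
])

```text
t: 30.55
eef_pos: [0.6205, -0.1716, 0.1996]
tool_rot: [0.707, -0.007, 0.707, 0.007]
ft_force: [3.4, -2.1, -0.2]
width: 0.0002
```

```bash
python3 -c "from h import *;pl()"
```

```text
30.55 pliers mm [-207.6   31.7] z 0.1996 F [-2.2 -3.3] -0.2
```

Force is now building (3.4 N), so I'll keep going gently.

Request:
arm_command([
  {"xyz":[0,0,-0.001],"yaw":0,"hand":0.0},
  {"xyz":[0,0,-0.001],"yaw":0,"hand":0.0},
  {"xyz":[0,0,-0.001],"yaw":0,"hand":0.0},
  {"xyz":[0,0,-0.001],"yaw":0,"hand":0.0},
  {"xyz":[0,0,0],"yaw":0,"hand":0.0},
  {"xyz":[0,0,0],"yaw":0,"hand":0.0},
  {"xyz":[0,0,0],"yaw":0,"hand":0.0},
  {"xyz":[0,0,0],"yaw":0,"hand":0.0},
])

```text
t: 31.55
eef_pos: [0.6163, -0.1715, 0.1993]
tool_rot: [0.707, -0.007, 0.707, 0.007]
ft_force: [1.1, 0.3, 0.8]
width: -0.0001
```

```bash
python3 -c "from h import *;pl()"
```

```text
31.55 pliers mm [-207.4   35.9] z 0.1993 F [ 0.2 -1.1] 0.8
```

Request:
arm_command([
  {"xyz":[0,0,-0.001],"yaw":0,"hand":0.0},
  {"xyz":[0,0,-0.001],"yaw":0,"hand":0.0},
  {"xyz":[0,0,-0.001],"yaw":0,"hand":0.0},
  {"xyz":[0,0,-0.001],"yaw":0,"hand":0.0},
  {"xyz":[0,0,0],"yaw":0,"hand":0.0},
  {"xyz":[0,0,0],"yaw":0,"hand":0.0},
  {"xyz":[0,0,0],"yaw":0,"hand":0.0},
  {"xyz":[0,0,0],"yaw":0,"hand":0.0},
])

```text
t: 32.55
eef_pos: [0.6124, -0.1717, 0.1995]
tool_rot: [0.707, -0.007, 0.707, 0.007]
ft_force: [-0.5, 0.5, 0.3]
width: 0.0
```

```bash
python3 -c "from h import *;pl()"
```

```text
32.55 pliers mm [-207.5   39.8] z 0.1995 F [0.5 0.5] 0.3
```

The force dropped to nothing, as it should if the pliers kicked open. Retreat, clear the view, and compare with the first picture.

Request:
arm_command([
  {"xyz":[0,0,0.01],"yaw":0,"hand":0.0},
  {"xyz":[0,0,0.02],"yaw":0,"hand":0.0},
  {"xyz":[0,0,0.02],"yaw":0,"hand":0.0},
  {"xyz":[-0.02,0,0],"yaw":0,"hand":0.0},
  {"xyz":[-0.05,0,0],"yaw":0,"hand":0.0},
  {"xyz":[-0.05,0,0],"yaw":0,"hand":0.0},
  {"xyz":[-0.05,0,0],"yaw":0,"hand":0.0},
  {"xyz":[0,0,0],"yaw":0,"hand":0.0},
])

```text
t: 33.55
eef_pos: [0.6638, -0.1712, 0.378]
tool_rot: [0.711, -0.009, 0.703, 0.006]
ft_force: [-0.5, -0.0, -0.0]
width: -0.0
```

Request:
arm_command([
  {"xyz":[0,-0.03,-0.02],"yaw":0,"hand":0.0},
  {"xyz":[0,-0.04,-0.02],"yaw":0,"hand":0.0},
  {"xyz":[0,-0.04,-0.02],"yaw":0,"hand":0.0},
  {"xyz":[0,-0.04,-0.02],"yaw":0,"hand":0.0},
  {"xyz":[0,-0.04,-0.02],"yaw":0,"hand":0.0},
  {"xyz":[0,-0.04,-0.02],"yaw":0,"hand":0.0},
  {"xyz":[0,-0.02,0],"yaw":0,"hand":0.0},
  {"xyz":[0,0,0],"yaw":0,"hand":0.0},
])

```text
t: 34.55
eef_pos: [0.5474, -0.424, 0.3691]
tool_rot: [0.707, -0.006, 0.707, 0.007]
ft_force: [-1.0, 0.2, 0.8]
width: 0.0
```

```bash
python3 - <<'E'
from h import *
pl()
a=capture("top")[:,:,::-1].copy();cv2.imwrite("pics/top3.png",a)
b=capture("scene")[:,:,::-1].copy();cv2.imwrite("pics/scene3.png",b)
for n,x,y in(("top",cv2.imread("pics/top0.png"),a),("scene",cv2.imread("pics/scene0.png"),b)):
  c=calibration(n)
  # chroma-insensitive edge compare: diff of blurred images
  d=cv2.absdiff(cv2.GaussianBlur(x,(3,3),0),cv2.GaussianBlur(y,(3,3),0)).max(2)
  for k in cv2.findContours((d>45).astype(np.uint8),0,1)[0]:
    if cv2.contourArea(k)>15:
      r=cv2.boundingRect(k);print(n,r,"pliers",(M.T@(ray(c,(r[0]+r[2]/2,r[1]+r[3]/2),.04)[:2]-T)*1000).round(0))
  # brightness along line crossing handle at 100mm from pivot for rest and locked angle
  for th_ in(.735,.4,-.11):
    u=np.array([-np.cos(th_),np.sin(th_)]);v=[]
    for s in(60,75,90,105,118):
      p=pix(c,[*(M@((np.array([-70,72])+s*u)/1000)+T),.05]).round().astype(int);v.append((x[p[1],p[0]].max(),y[p[1],p[0]].max()))
    print(n,"theta",th_,[tuple(map(int,q)) for q in v])
E
```

```text
34.55 pliers mm [-458.2  110.7] z 0.3691 F [0.2 1. ] 0.8
top (285, 384, 36, 16) pliers [-45. 482.]
top (614, 290, 26, 11) pliers [-820.  271.]
top (64, 252, 185, 148) pliers [291. 340.]
top (0, 244, 36, 91) pliers [613. 259.]
top (343, 233, 16, 8) pliers [-157.  134.]
top (520, 232, 95, 168) pliers [-669.  318.]
top (169, 226, 15, 18) pliers [260. 132.]
top (325, 224, 25, 22) pliers [-125.  130.]
top (606, 223, 10, 9) pliers [-803.  108.]
top (502, 210, 15, 17) pliers [-550.   87.]
top (625, 200, 15, 13) pliers [-865.   55.]
top (246, 199, 26, 8) pliers [67. 53.]
top (244, 194, 29, 7) pliers [68. 39.]
top (253, 178, 4, 7) pliers [78. -0.]
top (243, 178, 7, 7) pliers [99. -0.]
top (619, 174, 15, 15) pliers [-859.   -9.]
top (512, 174, 102, 63) pliers [-688.   53.]
top (600, 164, 11, 8) pliers [-809.  -44.]
top (232, 150, 250, 250) pliers [-170.  224.]
top (629, 133, 11, 22) pliers [-894. -109.]
top theta 0.735 [(116, 140), (124, 147), (124, 147), (120, 147), (121, 148)]
top theta 0.4 [(140, 89), (140, 90), (140, 79), (140, 52), (140, 135)]
top theta -0.11 [(141, 147), (141, 147), (139
[... 169 characters left out ...]
186, 29, 10) pliers [-146.   77.]
scene (269, 171, 38, 16) pliers [-132.  113.]
scene (256, 169, 11, 5) pliers [-200.  146.]
scene (427, 153, 12, 22) pliers [263. 113.]
scene (509, 76, 54, 47) pliers [643. 313.]
scene (287, 76, 33, 15) pliers [-52. 469.]
scene (143, 67, 213, 207) pliers [-231.  153.]
scene (328, 32, 184, 116) pliers [301. 397.]
scene (61, 23, 84, 135) pliers [-662.  512.]
scene (325, 5, 44, 25) pliers [137. 785.]
scene (59, 0, 30, 20) pliers [-825.  943.]
scene theta 0.735 [(123, 148), (121, 147), (121, 146), (116, 85), (118, 84)]
scene theta 0.4 [(118, 87), (78, 52), (83, 61), (84, 46), (130, 35)]
scene theta -0.11 [(141, 83), (142, 107), (142, 147), (139, 149), (142, 149)]
```

I have no views left, so I'll measure the handle and jaw angles numerically, using profiles along arcs about their hinges.

```bash
python3 - <<'E'
from h import *
for n in("top","scene"):
  c=calibration(n)
  for f in("0","2","3"):
    x=cv2.imread(f"pics/{n}{f}.png").max(2)
    for s in(70,105):
      v=[]
      for th_ in np.arange(1.0,-.35,-.05):
        u=np.array([-np.cos(th_),np.sin(th_)])
        p=pix(c,[*(M@((np.array([-70,72])+s*u)/1000)+T),.05])
        v.append(int(cv2.getRectSubPix(x,(1,1),(float(p[0]),float(p[1])))[0,0]))
      print(n,f,s,*v)
    # pad/jaw: line x=90 from y=0..75 (z .042)
    print("   jaw x=60:",*[int(cv2.getRectSubPix(x,(1,1),tuple(map(float,pix(c,[*(M@[.06,y/1000]+T),.042]))))[0,0]) for y in range(0,80,4)])
E
```

```text
top 0 70 139 140 128 95 108 122 108 94 124 141 140 140 140 140 141 140 140 140 140 140 140 140 140 140 140 141 140
top 0 105 140 139 140 132 90 124 102 84 54 89 137 140 140 139 140 140 139 127 135 141 139 141 140 140 140 140 140
   jaw x=60: 50 50 52 53 52 51 51 52 50 49 88 120 125 91 50 50 52 52 52 51
top 2 70 93 94 94 93 93 92 92 92 94 127 156 159 159 159 158 137 103 93 94 84 63 73 80 74 76 89 94
top 2 105 93 93 93 92 95 95 95 88 75 63 85 113 105 102 103 84 55 88 89 72 45 26 20 16 16 17 13
   jaw x=60: 58 58 59 60 59 61 93 133 135 99 61 57 59 60 59 59 60 61 59 59
top 3 70 147 146 146 147 146 147 143 111 90 127 127 103 90 127 147 147 147 146 147 147 147 147 147 147 146 147 147
top 3 105 147 146 146 146 147 147 147 146 108 114 128 88 53 64 117 148 146 133 142 147 147 148 147 147 147 147 147
   jaw x=60: 52 53 54 55 55 56 53 56 100 129 125 84 54 53 54 55 54 55 55 54
scene 0 70 141 142 145 131 116 117 111 78 43 40 62 131 96 76 78 77 78 97 133 141 142 139 140 142 142 141 142
scene 0 105 142 140 139 142 126 116 102 52 44 45 14 59 90 141 143 89 102 141 140 142 140 140 139 141 141 140 140
   jaw x=60: 50 50 52 47 27 25 26 39 42 54 101 121 110 54 46 49 50 46 84 146
scene 2 70 83 82 86 83 81 83 81 83 81 85 86 84 83 81 80 83 82 83 80 111 144 80 66 70 58 48 44
scene 2 105 148 147 146 147 147 148 146 145 145 145 146 145 147 145 144 146 133 100 135 142 139 88 70 64 47 38 21
   jaw x=60: 27 26 28 41 42 56 100 126 117 64 51 52 52 49 53 50 52 47 89 151
scene 3 70 148 148 148 149 146 146 148 147 133 122 130 107 69 47 43 60 121 150 106 80 83 82 82 98 127 148 150
scene 3 105 84 83 81 82 84 85 82 83 85 108 128 84 47 48 34 17 77 83 107 150 94 93 149 149 147 148 147
   jaw x=60: 55 41 28 28 31 41 41 63 109 127 115 57 52 52 52 52 54 49 90 153
```

Request:
arm_command([
  {"xyz":[0,0,0],"yaw":0,"hand":0.0},
  {"xyz":[0,0,0],"yaw":0,"hand":0.0},
  {"xyz":[0,0,0],"yaw":0,"hand":0.0},
  {"xyz":[0,0,0],"yaw":0,"hand":0.0},
  {"xyz":[0,0,0],"yaw":0,"hand":0.0},
  {"xyz":[0,0,0],"yaw":0,"hand":0.0},
  {"xyz":[0,0,0],"yaw":0,"hand":0.0},
  {"xyz":[0,0,0],"yaw":0,"hand":0.0},
])

```text
t: 35.65
eef_pos: [0.5476, -0.4232, 0.3695]
tool_rot: [0.707, -0.007, 0.707, 0.007]
ft_force: [0.3, 0.2, -0.4]
width: -0.0001
```

```bash
python3 - <<'E'
from h import *
pl()
for n in("top","scene"):cv2.imwrite(f"pics/{n}4.png",capture(n)[:,:,::-1])
c=calibration("top")
for f in "034":
  x=cv2.imread(f"pics/top{f}.png").max(2);at=lambda q,z:int(cv2.getRectSubPix(x,(1,1),tuple(map(float,pix(c,[*(M@(np.array(q)/1000)+T),z]))))[0,0])
  print(f,*[at(np.array([-70,72])+70*np.array([-np.cos(t),np.sin(t)]),.05) for t in np.arange(1,-.35,-.05)])
  print(" jaw60",*[at((60,y),.042) for y in range(0,80,4)])
  print(" jaw100",*[at((100,y),.042) for y in range(20,80,4)])
# block: print patch rows around slot in top2, top4 at z .076 grid in pliers frame
for f in "24":
  x=cv2.imread(f"pics/top{f}.png").max(2);print("top",f)
  for X in range(66,122,4):print(X,*["%3d"%int(cv2.getRectSubPix(x,(1,1),tuple(map(float,pix(c,[*(M@np.array([X/1000,Y/1000])+T),.076]))))[0,0]) for Y in range(-36,40,3)])
E
```

```text
35.65 pliers mm [-457.4  110.4] z 0.3695 F [ 0.2 -0.3] -0.4
0 139 140 128 95 108 122 108 94 124 141 140 140 140 140 141 140 140 140 140 140 140 140 140 140 140 141 140
 jaw60 50 50 52 53 52 51 51 52 50 49 88 120 125 91 50 50 52 52 52 51
 jaw100 50 51 56 75 64 50 49 72 97 100 85 65 52 52 52
3 147 146 146 147 146 147 143 111 90 127 127 103 90 127 147 147 147 146 147 147 147 147 147 147 146 147 147
 jaw60 52 53 54 55 55 56 53 56 100 129 125 84 54 53 54 55 54 55 55 54
 jaw100 74 58 52 57 98 124 131 117 74 52 54 55 55 55 54
4 147 147 147 146 147 147 144 112 91 127 127 102 90 127 147 148 147 147 147 146 147 148 147 147 146 146 147
 jaw60 52 54 54 55 54 53 52 55 100 131 124 85 54 54 53 55 54 55 55 54
 jaw100 74 58 52 57 98 124 132 117 75 53 54 54 55 54 55
top 2
66 132 136 138 144 155 159 156 159 153 117  73  62  55  52  56  58  57  54  52  56  59  59  81 119 138 133
70 128 135 138 146 158 161 159 160 155 117  83 104 114 118 119 119 110  84  60  56  57  52  76 113 130 130
74 127 135 136 142 157 161 158 160 156 119  93 122 133 133 133 133 124  94  66  58  54  61  97 122 132 135
78 127 135 137
[... 1976 characters left out ...]
9 126 106  87 100  90  57  53  69  76  62  52  52  64
98 121 124 128 135 146 149 146 147 146 126 106 107 115 117 115 112 117  96  59  51  54  54  52  53  52  56
102 117 111 115 128 145 149 146 147 144 114  78  78  84  86  85  86  84  72  56  52  53  53  52  51  51  52
106 113  90  90 118 143 149 147 147 145 120  84  70  70  70  67  66  69  73  74  75  76  78  79  78  76  71
110 141 135 135 139 146 148 146 147 146 139 128 125 129 133 134 132 133 134 136 137 139 140 139 139 134 127
114 147 148 147 146 146 146 148 147 147 148 147 148 149 152 152 151 149 149 148 147 150 151 149 148 148 147
118 146 146 147 146 147 146 146 147 146 146 147 147 148 151 151 149 149 148 147 147 149 149 149 147 148 147
```

The handle has sprung open to about 0.49 rad and is static there. The pad is about 9 mm clear of the block. The stem is upright at x≈90, with its middle at y≈-2, which is where a flush pin puts it, and its picture is the same before and after the release. Handing in.

```bash
python3 -c "from plant import *;print(hand_in())"
```

```text
the job is handed in; nothing more can be done
None
```

I stood the block in the slot, squeezed the handle over centre until the pliers stayed locked on it by themselves, then flicked the lever to free them. I handed in at about 36 s with the robot clear of everything.

**Locking:** resistance peaked at about 11 N and faded to zero. I went only 1.5 mm further, did not meet the stop, and the handle stayed shut with the hand off.

**Release:** the lever pushed back with up to about 4 N, then the force dropped to nothing as the pliers opened.

**Last checks:**
- **Pliers:** the handle is static at about 0.49 rad and the pad is about 9 mm clear of the block. It did not spring back to its starting 0.74 rad, and I did not find out why.
- **Block:** it is upright on the pin's line, with its middle at about y -2 mm in the pliers frame. It looks the same before and after the release.
- **Pin:** I judged it flush only from the block's position, because I could not see it directly.
- **Bystanders:** before/after pictures showed no change at the ring, post base or look-alikes. The arm and its shadow hid the area round the driver and oil bottle in the last pictures, but I did not go near them.

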